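Show the foot of a fired beaker to the inspection camera

TASK

Decorating on the potter's wheel is finished. First turn the wheel's speed knob fully anticlockwise to its off stop, and only then lift the beaker off the wheel head and hold it up so that its foot faces the inspection camera: square to the lens, centred in front of it, the foot about 15 cm from the lens. Finish while still holding it steady there in the air (do not put it down or let go), and do not disturb the camera, the yellow basin, the bottle or the jar.

Things in the scene. Friction and masses are not known exactly. Their poses are not given: they have to be found in the camera images.
- speed (a joint): speed knob of the wheel, on a fixed grey box (130 x 105 x 36 mm) on the deck. Value in rad: 0 = off, at the end stop; it grows as the knob is turned clockwise seen from above, up to 5.0. It starts between 0.7 and 1.4. Light friction (about 0.04 N m), no spring: it stays where it is left
- speed_grip (a point): point on the knob's vertical turning axis at the height to grip, 73 mm above the deck. The black knob has a grip bar 42 mm long, 14 mm thick and 32 mm tall (its top 7 mm above this point, its foot on a 44 mm disc), lying along this point's x axis; a white mark on the bar's -x end is the pointer, which stands at the red tick when off. It turns with the knob
- wheel: potter's wheel, fixed: white round splash pan, 314 mm across and 83 mm high over its rim, with a flat round metal wheel head 220 mm across in the middle, its top 50 mm above the deck. Origin: centre of the pan's underside, on the deck. The wheel head is at rest; it would turn stiffly on its vertical axis if pushed
- beaker_mid (a point): centre (half-way up, on the axis) of the biscuit-fired ceramic beaker standing mouth up on the wheel head: pale buff with a broad and a narrow blue band, open at the top, 96 mm high, straight wall 64 mm in diameter from 15 mm above the foot up to the rim, narrowing below to 48 mm at the foot, wall 5 mm thick, about 0.2 kg. Its z axis runs from foot to mouth
- beaker_foot (a point): centre of the underside (foot) of the beaker, 48 mm below beaker_mid along its axis. The foot is plain and flat, with a small brown maker's mark
- camera: inspection camera's lens: origin at the centre of the lens front, 125 mm above the deck. Its z axis is the line of sight out of the lens, rising 50 degrees from level and, seen from above, pointing back to the robot's side (-x) within 0.2 rad; y is level. When the foot faces the lens squarely, the beaker's axis from foot to mouth points the same way as this z: a lean of 40 degrees
- tripod: pocket tripod that carries the camera (black, 105 x 60 x 34 mm, white ring light 68 mm across round the lens), loose on the deck to the far left or far right of the wheel; three legs spanning 160 mm. Origin: on the deck under its centre, 14 mm behind the lens front (level). Not to be moved
- basin: empty yellow plastic basin, 168 mm across at the rim and 68 mm high, loose on the deck beside the wheel, on the side where the camera is not. Origin: centre of its underside. To be left alone
- bottle: clay-coloured bottle vase, 82 mm across and 125 mm high, loose on the ware board (15 mm thick) to the robot's left. Origin: centre of its underside. To be left alone
- jar: clay-coloured round jar, 104 mm across and 92 mm high, loose on the same board. Origin: centre of its underside. To be left alone
Things that resemble listed ones, but are neither listed nor needed, are in the scene too. What is shaped like the part that bears beaker_mid but turquoise is not meant.

How it is judged (in metres and radians):
On the way, in this order (a step that is already met when the one before it is completed fails the run):
1. the speed knob is at its off stop while the beaker still stands on the wheel head (value of joint speed below 0.1 rad and distance of beaker_mid from where it was at the start of the episode below 0.02 m), for 0.2 s.
2. the beaker is lifted clear of the wheel (height (world z) of beaker_foot above 0.1 m and contact force between the fingers and beaker above 0.5 N), for 0.2 s.
At the end, for the whole second after the job is handed in: Knob within 0.1 rad of its off stop; beaker held still in the air by the gripper, clear of the camera, foot (not mouth) towards the lens, foot centre 120 to 180 mm in front of the lens and within 25 mm of its line of sight (up/down and sideways), axis within 0.2 rad of that line (value of joint speed below 0.1 rad and z of beaker_foot in the frame of camera between 0.12 and 0.18 m and x of beaker_foot in the frame of camera between -0.025 and 0.025 m and y of beaker_foot in the frame of camera between -0.025 and 0.025 m and z of beaker_mid in the frame of camera above 0.155 m and angle between the z axis of beaker_mid and the z axis of camera, either way round below 0.2 rad and height (world z) of beaker_foot above 0.17 m and contact force between the fingers and beaker above 0.5 N and contact force between beaker and tripod below 0.1 N and linear speed of beaker below 0.03 m/s and angular speed of beaker below 0.2 rad/s); the arm keeps its last pose, push and grip.
It fails at once if the camera is moved more than 15 mm (distance of camera from where it was at the start of the episode above 0.015 m).
It fails at once if the basin, bottle or jar is moved more than 20 mm or tipped (distance of any of basin, bottle, jar from where it was at the start of the episode above 0.02 m or angle between any of basin, bottle, jar's own z axis and vertical above 0.3 rad).
It also fails if it takes over 64 s, if anything falls off the work surface, if the arm or the gripper's body presses on something with over 40 N, if the wrist force passes 120 N, or if a joint passes its speed limit or range.

ROBOT

A 7-joint arm with a two-finger parallel gripper is mounted at the origin on the work surface. World frame = base frame: x ahead of the robot, y to its left, z up, the work surface at z = 0. Lengths are in m, angles in degrees, forces in N, time in s.
With the tool pointing down it reaches from about 0.4 to 0.9 m from the base axis. Payload 5.5 kg.
Tool frame: the origin (TCP) lies between the finger pads; the fingertips stand 22 mm ahead of it and the grasp point (between the pads) lies 3 mm ahead of it; x points along the fingers, z is the direction in which the jaws open and shut, and the axes are right-handed (so a half turn about x gives the same grasp; the last joint's range is limited). The gripper opens to 92 mm and grips with 3 to 60 N. Pads are 19 mm wide; open, the fingers measure 130 mm over their backs; the gripper's body (75 mm by 190 mm) begins 47 mm behind the grasp point.
Start: joints at [-58.373, 28.699, -24.465, 88.831, 12.651, 65.22, -12.049], TCP at [0.185, 0.623, 0.249] pointing down, gripper open.
Joint ranges: [-164.97, 164.97], [-17.58, 116.51], [-87.97, 89.64], [11.32, 138.91], [-80.73, 260.73], [10.89, 115.49], [-147.41, 147.41]. Speed limits (degrees/s): [147.25, 147.25, 180, 180, 180, 180, 180].

INTERFACE

Orientations are given as [roll, pitch, yaw] about the fixed x, y, z axes, in that order (R = Rz(yaw) Ry(pitch) Rx(roll)).
In Python, from plant import manip gives the robot as it stands.
- The arm moves only by the shell command python3 -m creep 'ROWS' [FORCE]. ROWS is JSON, a list that holds one entry, the list of rows, each a list of 7 numbers: the turn, a rotation vector about the tool's x, y, z in rad, then the shift along the tool's x, y, z in m, then the opening, from 0 (shut) to 1 (fully open). In form: [[[ax, ay, az, x, y, z, jaw], ...]]. A call has 1 to 10 rows; each row is the pose to reach, as a shift and turn from the pose commanded when the call began, along the tool's axes at that moment; what a row does not reach only later rows make up. A row lasts 1/10 s, in which the tool goes at most 50 mm and 8.59 degrees, less where a joint would pass 70% of its speed; a pose out of reach is approached as far as the arm can. A call with a gripper value outside its range is refused whole. The fingers move at their own pace and stop on an object; FORCE is the grip in N (left out, the last holds). Time passes only in rows, so rows that repeat a pose let the fingers close. It gives the time, the measured TCP pose, the force and the opening at its end, in the units of the state.
- manip.state(): the state, without advancing time (a new reading comes with each control period).
- manip.camera(name): name is "scene" or "top"; returns (picture, depth): 400x640x3 uint8, red, green, blue; 400x640 float32, m along the optical axis (not along the pixel's ray), 0 where there is no reading.
- manip.camera_params(name): a dict with "camera_matrix" (3x3 intrinsics, pixels), "D" ([k1, k2, p1, p2, k3] as OpenCV has them; the pictures are not rectified), "R" (3x3) and "t" (3): a world point X has camera coordinates R X + t. Camera axes: x right, y down, z forward; pixel columns grow to the right and rows downward; lengths in m; the calibration is good to about 2 mm. A picture is of the moment at which its call begins. camera_params takes no time and is no camera call.
- manip.sign_off(): hands the job in, once; it reports no verdict.
Trained networks look in the newest picture that a camera, given by its name, has taken for a name from the list of things; names that differ only in an ending like _2 or _b are one class to them, and where a whole thing is asked for, a point or a joint stands for the part that bears it (a point fixed in the world has none). Each returns a list of dicts, best first, with "confidence" (0 to 1); they miss things now and then, are a little off and sometimes report something else, mostly with a low value. They report only what shows in the picture. A call takes as long as a camera call. They do not tell look-alikes from the thing itself.
- manip.silhouettes(camera, target): "mask" (400x640 bool, what is visible of it) and "centre" ([column, row] in pixels, amid what is visible of it).
- manip.place_of(camera, target): "centre" ([column, row] in pixels: a listed point, or the origin of a listed thing).
The state is a dict: "time": time; "joint_pos": joint angles; "qd": joint speeds; "joint_efforts": joint torques, N m; "position": TCP position; "tool_rot": TCP orientation; "contact_force": force on the tool from outside, world axes, zero at the start; "wrist_torque": the same for the moment, N m; "finger_gap": opening from 0.0 (shut) to 1.0 (fully open).
Only numpy, scipy, OpenCV 4.12 (cv2) and the standard library are available. Lean on these libraries where they do the work, as an engineer would, in place of code of your own. Each camera call takes 0.05 s, during which the arm holds its last target. There are 200 camera calls.

## Working session

There is one attempt and no reset: what is moved stays moved. The work goes in short steps, Python scripts to look and compute and a shell command to move; the robot and the scene stay as the last step left them, time stands still between calls to the robot, and variables do not carry over. Pictures are saved under pics/ and viewed, about 8 in all and at most 12, crops included, and the job is handed in when it is done.

```bash
mkdir -p pics; ls
cat > h.py <<'E'
from plant import manip
import numpy as np, cv2
from scipy.spatial.transform import Rotation as Ro
def ray(cam,uv):
    P=manip.camera_params(cam);K=np.array(P["camera_matrix"]);D=np.array(P["D"]);R=np.array(P["R"]);t=np.array(P["t"])
    n=cv2.undistortPoints(np.array([[uv]],float),K,D)[0,0]
    return -R.T@t, R.T@np.array([n[0],n[1],1])
def at_z(cam,uv,z):
    o,d=ray(cam,uv); return o+d*(z-o[2])/d[2]
def cloud(cam,depth,mask):
    P=manip.camera_params(cam);K=np.array(P["camera_matrix"]);D=np.array(P["D"]);R=np.array(P["R"]);t=np.array(P["t"])
    v,u=np.nonzero(mask&(depth>0)); n=cv2.undistortPoints(np.stack([u,v],1).astype(float)[:,None],K,D)[:,0]
    z=depth[v,u]; return (np.c_[n*z[:,None],z]-t)@R
def proj(cam,X):
    P=manip.camera_params(cam);R=np.array(P["R"]);t=np.array(P["t"])
    return cv2.projectPoints(np.atleast_2d(X).astype(float),cv2.Rodrigues(R)[0],t,np.array(P["camera_matrix"]),np.array(P["D"]))[0][:,0]
def two(uv1,uv2):
    o1,d1=ray("scene",uv1);o2,d2=ray("top",uv2)
    A=np.c_[d1,-d2];s=np.linalg.lstsq(A,o2-o1,rcond=None)[0];a=o1+s[0]*d1;b=o2+s[1]*d2
    return (a+b)/2,np.linalg.norm(a-b)
def tool():
    s=manip.state(); return np.array(s["position"]),Ro.from_euler("xyz",s["tool_rot"],degrees=True)
def delta(p,R):
    "row numbers to reach world p, Rotation R"
    p0,R0=tool(); return np.round(np.r_[(R0.inv()*R).as_rotvec(),R0.inv().apply(np.array(p)-p0)],4)
E
python3 - <<'E'
from h import *
np.set_printoptions(precision=4,suppress=True)
print(manip.state())
for c in ["scene","top"]:
    im,d=manip.camera(c); cv2.imwrite(f"pics/{c}0.png",im[:,:,::-1]); np.savez(f"{c}0.npz",im=im,d=d)
    print(c,(-np.array(manip.camera_params(c)["R"]).T@np.array(manip.camera_params(c)["t"])))
    for n in ["speed_grip","speed","wheel","beaker_mid","beaker_foot","camera","tripod","basin","bottle","jar"]:
        try: print(n,[(np.round(r["centre"],1).tolist(),round(r["confidence"],2)) for r in manip.place_of(c,n)][:4])
        except Exception as e: print(n,e)
E
```

```text
pics
{'time': 0.0, 'joint_pos': array([-58.3744,  28.755 , -24.4534,  88.8932,  12.6513,  65.2211,
       -12.0497]), 'qd': array([-0.0205, -0.0644, -0.0027,  0.0622,  0.0718,  0.0511,  0.017 ]), 'joint_efforts': array([  0.0011, -56.6602,  -5.816 , -27.9123,  -0.0686,   0.0307,
         0.0002]), 'position': array([0.185 , 0.6224, 0.2477]), 'tool_rot': array([ 178.3648,   89.8844, -108.1773]), 'contact_force': array([ 0.1934,  0.3067, -0.1854]), 'wrist_torque': array([-0.0453, -0.0066,  0.0407]), 'finger_gap': 0.9981558525842087}
scene [1.2095 0.4187 0.656 ]
speed_grip [([243.0, 140.6], 0.65), ([427.6, 218.4], 0.42)]
speed it knows: basin, beaker_foot, beaker_mid, bottle, camera, jar, speed_grip, tripod, wheel
wheel [([298.1, 216.1], 0.68), ([301.7, 200.1], 0.16)]
beaker_mid [([229.0, 246.4], 0.94), ([297.1, 186.4], 0.93)]
beaker_foot [([301.3, 200.2], 0.96), ([231.1, 261.1], 0.76)]
camera [([174.2, 172.4], 0.71)]
tripod [([181.7, 209.8], 0.75)]
basin [([388.5, 295.7], 0.94), ([298.9, 185.7], 0.65)]
bottle [([472.8, 236.9], 0.67)]
jar [([424.1, 215.6], 0.63)]
top [0.3865 0.0608 1.1358]
speed_grip [([466.7, 259.6], 0.8)]
speed it knows: basin, beaker_foot, beaker_mid, bottle, camera, jar, speed_grip, tripod, wheel
wheel [([335.8, 204.4], 0.86)]
beaker_mid [([341.5, 200.1], 0.83), ([354.1, 118.5], 0.64)]
beaker_foot [([349.8, 127.5], 0.71), ([336.1, 206.3], 0.63)]
camera [([456.7, 139.9], 0.81), ([338.0, 203.0], 0.31)]
tripod [([441.2, 149.3], 0.91)]
basin [([220.9, 163.2], 0.76)]
bottle [([167.3, 266.9], 0.86)]
jar []
```

View pics/scene0.png

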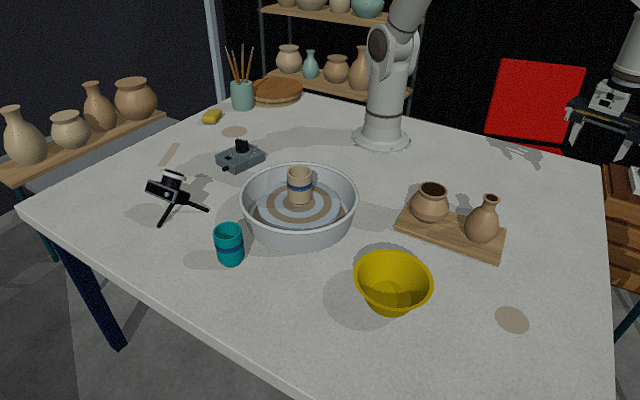

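View pics/top0.png

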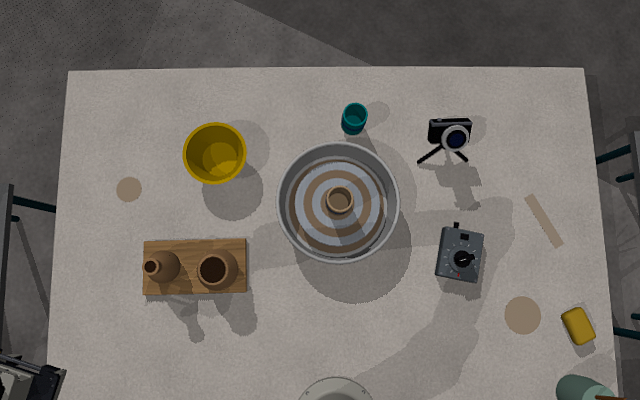

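Run:
```python
from h import *
np.set_printoptions(precision=4,suppress=True)
print("knob",two((243,140.6),(466.7,259.6)))
print("beaker_mid",two((297.1,186.4),(341.5,200.1)),"foot",two((301.3,200.2),(336.1,206.3)))
print("turq",two((229,246.4),(354.1,118.5)))
print("wheel",two((298.1,216.1),(335.8,204.4)))
print("cam",two((174.2,172.4),(456.7,139.9)),"tripod",two((181.7,209.8),(441.2,149.3)))
print("basin",two((388.5,295.7),(220.9,163.2)))
print("bottle",two((472.8,236.9),(167.3,266.9)))
im=np.load("top0.npz")["im"];s=np.load("scene0.npz")["im"]
a=cv2.resize(im[225:295,420:510,::-1],(540,420),interpolation=cv2.INTER_CUBIC)
b=cv2.resize(s[120:160,215:275,::-1],(540,360),interpolation=cv2.INTER_CUBIC)
cv2.imwrite("pics/knob0.png",a)
```

```text
knob (array([ 0.3958, -0.328 ,  0.0757]), np.float64(0.0026427925224432125))
beaker_mid (array([ 0.5466, -0.0187,  0.0977]), np.float64(0.0002344662223361219)) foot (array([ 0.5386, -0.0094,  0.051 ]), np.float64(0.0028337325974047327))
turq (array([ 0.7733, -0.0608,  0.0483]), np.float64(0.0014824254648721103))
wheel (array([ 0.5506, -0.012 ,  0.003 ]), np.float64(0.003553302867126269))
cam (array([ 0.6913, -0.3079,  0.1213]), np.float64(0.0016683183675731787)) tripod (array([ 0.6997, -0.3049,  0.0029]), np.float64(1.3814908531758303e-05))
basin (array([ 0.6692,  0.3003, -0.005 ]), np.float64(0.002651269926184891))
bottle (array([0.3905, 0.4267, 0.0116]), np.float64(0.013321820126399845))
```

View pics/knob0.png

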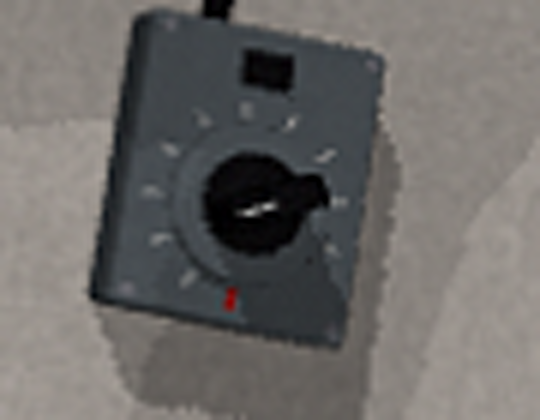

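Scene view: the robot and shelves are behind the table. The buff beaker with blue bands stands on the wheel at (297,186), and the turquoise look-alike stands on the deck at (229,246). The tripod camera is at (174,172), the knob box at (243,150), the basin at (390,285), and the board with jar and bottle at (450,220).
Top view: the same layout, with the beaker at (340,201), the turquoise one at (354,118), the tripod at (452,135) and the knob at (463,259).
Beaker candidates: (297,186) buff, chosen; (229,246) turquoise, rejected.
Knob crop: the red tick is at 6–7 o'clock and the bar runs nearly left–right. The white pointer is at its left end, so the knob is about 1.1 rad clockwise of off.

```bash
python3 - <<'E'
from h import *
np.set_printoptions(precision=4,suppress=True)
f=lambda X,Y:(420+X/6,225+Y/6)
b1=at_z("top",f(238,213),.08);b2=at_z("top",f(322,190),.08);tk=at_z("top",f(232,298),.036)
print("bar",b1,b2,"tick",tk)
dc=at_z("top",f(253,204),.048);print("disc",dc)
pd=b1-b2;print("ptr ang",np.degrees(np.arctan2(pd[1],pd[0])),"tick ang",np.degrees(np.arctan2(*(tk-dc)[1::-1])))
z=np.load("top0.npz");im,d=z["im"],z["d"]
m=np.zeros(d.shape,bool);m[225:295,420:510]=1
P=cloud("top",d,m);q=P[(abs(P[:,2]-.036)<.008)]
r=cv2.minAreaRect(q[:,:2].astype(np.float32)*1000);print("box",r,len(q))
q=P[(P[:,2]>.070)&(P[:,2]<.1)];print("bar pts",len(q),q.mean(0),cv2.minAreaRect(q[:,:2].astype(np.float32)*1000))
# camera
m[:]=0;m[112:165,415:480]=1
P=cloud("top",d,m);g=im[m&(d>0)].astype(int)
sel=(P[:,2]>.075);print("cam body",cv2.minAreaRect(P[sel][:,:2].astype(np.float32)*1000),sel.sum())
w=sel&(g.min(1)>110);Q=P[w];c=Q.mean(0);U,S,V=np.linalg.svd(Q-c);n=V[2]*np.sign(V[2,2])
print("ring",len(Q),c,S,n,"elev",np.degrees(np.arcsin(n[2])),"yaw",np.degrees(np.arctan2(n[1],-n[0])))
# beaker
m[:]=0;m[180:222,318:362]=1
P=cloud("top",d,m);q=P[P[:,2]>.135];print("rim",len(q),q.mean(0),cv2.minEnclosingCircle(q[:,:2].astype(np.float32)*1000))
p,R=tool();print(R.as_matrix())
E
python3 - <<'E'
import cv2,numpy as np
im=np.load("top0.npz")["im"]
cv2.imwrite("pics/cam0.png",cv2.resize(im[105:170,410:485,::-1],(600,520),interpolation=cv2.INTER_CUBIC))
E
```

```text
bar [ 0.3945 -0.3098  0.08  ] [ 0.4033 -0.3457  0.08  ] tick [ 0.3588 -0.3205  0.036 ]
disc [ 0.3984 -0.3277  0.048 ]
ptr ang 103.75022443511382 tick ang 169.62079537007037
box ((411.37091064453125, -330.3368225097656), (105.81177520751953, 131.17506408691406), 77.48997497558594) 1748
bar pts 102 [ 0.3997 -0.3258  0.0782] ((399.69891357421875, -326.85992431640625), (14.214853286743164, 43.2031135559082), 14.958853721618652)
cam body ((713.7423706054688, -302.89788818359375), (91.78697204589844, 105.19427490234375), 1.0987919569015503) 1181
ring 174 [ 0.7004 -0.3023  0.1254] [0.285  0.2715 0.0339] [-0.6256 -0.0105  0.7801] elev 51.267474418440315 yaw -0.9581810146653548
rim 192 [ 0.5453 -0.0101  0.1442] ((544.8551025390625, -10.214852333068848), 31.929141998291016)
[[ 0.     -0.9586  0.2848]
 [ 0.0001  0.2848  0.9586]
 [-1.      0.      0.0001]]
```

View pics/cam0.png

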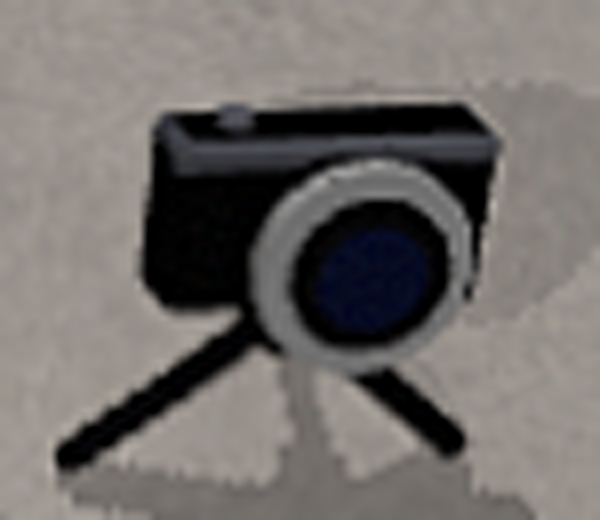

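Camera crop: the lens centre is at about (375,275), which is full-frame (456.9,139.4). The ring faces down the picture, towards the robot, and upward, which agrees with the depth-plane fit (yaw about -1°).

```bash
cat >> h.py <<'E'
def down(a):
    "tool x down, jaw axis z at world angle a deg"
    a=np.radians(a);z=np.array([np.cos(a),np.sin(a),0]);x=np.array([0,0,-1.]);return Ro.from_matrix(np.c_[x,np.cross(z,x),z])
E
python3 - <<'E'
from h import *
print("lens",at_z("top",(456.8,139.6),.125))
print(delta((.45,.25,.30),down(60)));print(delta((.43,-.1,.30),down(30)));print(delta((.399,-.327,.2),down(15)))
E
```

```text
lens [ 0.69042582 -0.30613767  0.125     ]
[ 2.348e-01  1.000e-04 -0.000e+00 -5.130e-02 -3.602e-01 -2.822e-01]
[ 7.584e-01  1.000e-04 -1.000e-04 -5.130e-02 -4.407e-01 -6.234e-01]
[ 1.0202e+00  1.0000e-04 -1.0000e-04  4.8700e-02 -4.7560e-01 -8.4980e-01]
```

```bash
python3 -m creep '[[[0.23,0,0,-0.05,-0.36,-0.28,1],[0.23,0,0,-0.05,-0.36,-0.28,1],[0.23,0,0,-0.05,-0.36,-0.28,1],[0.23,0,0,-0.05,-0.36,-0.28,1],[0.23,0,0,-0.05,-0.36,-0.28,1],[0.23,0,0,-0.05,-0.36,-0.28,1],[0.23,0,0,-0.05,-0.36,-0.28,1],[0.23,0,0,-0.05,-0.36,-0.28,1],[0.23,0,0,-0.05,-0.36,-0.28,1],[0.23,0,0,-0.05,-0.36,-0.28,1]]]'
python3 - <<'E'
from h import *
print(delta((.43,-.1,.30),down(30)));print(delta((.399,-.327,.2),down(15)))
E
```

```text
time: 2.0
position: [0.4548, 0.2457, 0.2996]
tool_rot: [-93.6, 89.8, -33.9]
contact_force: [0.4, 0.2, 0.5]
finger_gap: 0.999
[ 5.186e-01  7.000e-04  3.700e-03  2.000e-04 -1.530e-01 -3.110e-01]
[ 0.7804  0.0012  0.0036  0.1006 -0.2403 -0.5226]
```

```bash
python3 -m creep '[[[0.52,0,0,0,-0.153,-0.311,1],[0.52,0,0,0,-0.153,-0.311,1],[0.52,0,0,0,-0.153,-0.311,1],[0.52,0,0,0,-0.153,-0.311,1],[0.52,0,0,0,-0.153,-0.311,1],[0.52,0,0,0,-0.153,-0.311,1],[0.52,0,0,0,-0.153,-0.311,1],[0.78,0,0,0.02,-0.24,-0.522,1],[0.78,0,0,0.02,-0.24,-0.522,1],[0.78,0,0,0.02,-0.24,-0.522,1]]]'
python3 - <<'E'
from h import *
print(delta((.399,-.327,.15),down(15)))
E
```

```text
time: 3.0
position: [0.41, -0.2434, 0.2859]
tool_rot: [-24.8, 89.9, -9.3]
contact_force: [0.8, -0.2, -0.3]
finger_gap: 0.999
[ 0.008   0.0012  0.0006  0.1359 -0.0776 -0.033 ]
```

```bash
python3 -m creep '[[[0,0,0,0,0,0,1],[0,0,0,0,0,0,1],[0,0,0,0,0,0,1]]]'
python3 - <<'E'
from h import *
print(delta((.399,-.327,.13),down(15)))
E
```

```text
time: 3.3
position: [0.4106, -0.2405, 0.2855]
tool_rot: [77.7, 90.0, 93.4]
contact_force: [-0.2, 0.5, -0.0]
finger_gap: 1.002
[ 0.0122  0.0002 -0.0008  0.1555 -0.0803 -0.0346]
```

```bash
python3 -m creep '[[[0.012,0,0,0.04,-0.08,-0.035,1],[0.012,0,0,0.08,-0.08,-0.035,1],[0.012,0,0,0.12,-0.08,-0.035,1],[0.012,0,0,0.155,-0.08,-0.035,1],[0.012,0,0,0.155,-0.08,-0.035,1],[0.012,0,0,0.155,-0.08,-0.035,1],[0.012,0,0,0.155,-0.08,-0.035,1]]]' 15
python3 - <<'E'
from h import *
for c in ["scene","top"]:
    im,d=manip.camera(c)
    cv2.imwrite(f"pics/{c}1.png",cv2.resize(im[80:190,180:340,::-1] if c=="scene" else im[210:310,400:560,::-1],(800,550)if c=="scene" else (800,500)))
print(delta((.399,-.327,.076),down(15)))
E
```

```text
time: 4.0
position: [0.4001, -0.3285, 0.1331]
tool_rot: [-38.7, 89.8, -23.7]
contact_force: [0.3, -1.0, 0.0]
finger_gap: 1.0
[-0.0004  0.0038  0.0033  0.0573  0.0023 -0.0007]
```

View pics/scene1.png

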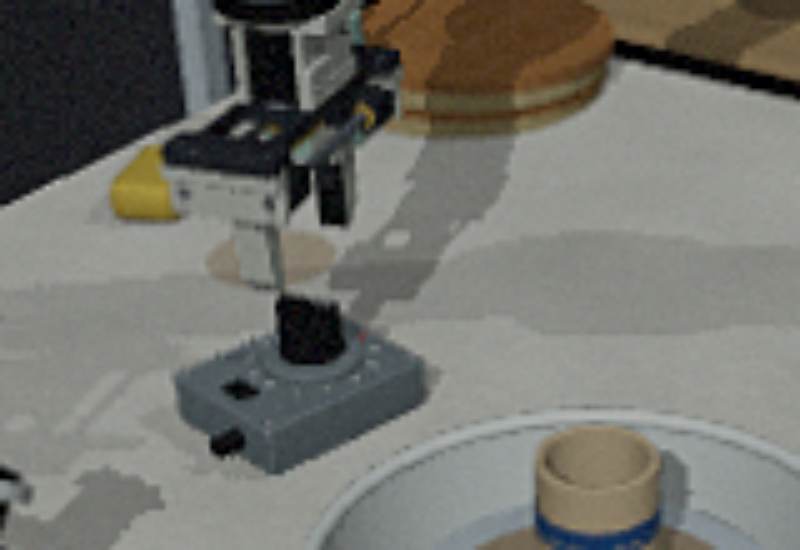

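The fingers at (255,250) and (335,190) stand on either side of the knob bar at (310,330). I descend, close on it, and turn about tool x. Tool x points down, so anticlockwise seen from above is a negative turn.

```bash
python3 -m creep '[[[0,0,0,0.03,0.002,0,1],[0,0,0,0.056,0.002,0,1],[0,0,0,0.056,0.002,0,1],[0,0,0,0.056,0.002,0,0.1],[0,0,0,0.056,0.002,0,0.1],[0,0,0,0.056,0.002,0,0.1],[0,0,0,0.056,0.002,0,0.1],[0,0,0,0.056,0.002,0,0.1],[0,0,0,0.056,0.002,0,0.1],[0,0,0,0.056,0.002,0,0.1]]]' 15
```

```text
time: 5.1
position: [0.3974, -0.3265, 0.0747]
tool_rot: [-25.5, 90.0, -10.6]
contact_force: [-0.6, -0.2, -0.7]
finger_gap: 0.441
```

```bash
python3 -m creep '[[[0,0,0,0,0,0,0.1],[0,0,0,0,0,0,0.1],[0,0,0,0,0,0,0.1],[0,0,0,0,0,0,0.1],[0,0,0,0,0,0,0.1],[0,0,0,0,0,0,0.1]]]' 15
```

```text
time: 5.7
position: [0.3996, -0.3259, 0.0746]
tool_rot: [-19.6, 89.8, -4.6]
contact_force: [5.1, 0.9, -3.9]
finger_gap: 0.152
```

```bash
python3 -m creep '[[[-0.1,0,0,0,0,0,0.1],[-0.2,0,0,0,0,0,0.1],[-0.3,0,0,0,0,0,0.1],[-0.4,0,0,0,0,0,0.1],[-0.5,0,0,0,0,0,0.1],[-0.6,0,0,0,0,0,0.1],[-0.7,0,0,0,0,0,0.1],[-0.8,0,0,0,0,0,0.1],[-0.9,0,0,0,0,0,0.1],[-0.95,0,0,0,0,0,0.1]]]' 15; python3 -c "
from h import *
print(manip.state()['wrist_torque'],tool()[1].as_matrix()[:,2])"
```

```text
time: 6.7
position: [0.3972, -0.328, 0.0746]
tool_rot: [-141.5, 89.9, -72.0]
contact_force: [0.4, -3.2, -2.2]
finger_gap: 0.152
[-0.82418406  0.02837008 -0.09463573] [ 0.35084205  0.93643338 -0.00154044]
```

```bash
python3 -m creep '[[[-0.05,0,0,0,0,0,0.1],[-0.1,0,0,0,0,0,0.1],[-0.14,0,0,0,0,0,0.1],[-0.14,0,0,0,0,0,0.1],[-0.17,0,0,0,0,0,0.1],[-0.17,0,0,0,0,0,0.1]]]' 15; python3 -c "
from h import *
z=tool()[1].as_matrix()[:,2];print(manip.state()['wrist_torque'],np.degrees(np.arctan2(z[1],z[0])))"
```

```text
time: 7.3
position: [0.397, -0.3285, 0.0747]
tool_rot: [-154.8, 89.9, -75.9]
contact_force: [0.1, -4.9, -2.8]
finger_gap: 0.152
[-1.13478274  0.06383337 -0.36032303] 78.90420987932035
```

The torque rose to 0.36 N m at a jaw angle of 78.9° (stop expected near 77.5°), so the knob is against its stop. I release, rise and check.

```bash
python3 -m creep '[[[0.03,0,0,0,0,0,0.6],[0.03,0,0,0,0,0,0.6],[0.03,0,0,0,0,0,0.6],[0.03,0,0,0,0,0,0.6],[0.03,0,0,-0.03,0,0,1],[0.03,0,0,-0.08,0,0,1],[0.03,0,0,-0.13,0,0,1],[0.03,0,0,-0.18,0,0,1],[0.03,0,0,-0.2,0,0,1],[0.03,0,0,-0.2,0,0,1]]]' 15
python3 - <<'E'
from h import *
print(delta((.43,-.1,.29),down(75)),delta((.545,-.010,.29),down(90)))
E
```

```text
time: 8.3
position: [0.3994, -0.3277, 0.2788]
tool_rot: [-112.1, 89.5, -34.8]
contact_force: [0.6, 0.3, -0.6]
finger_gap: 0.97
[ 0.0414 -0.0028  0.0074 -0.012   0.0198  0.2289] [-0.2204 -0.0038  0.007  -0.0117 -0.0728  0.3418]
```

```bash
python3 -m creep '[[[-0.22,0,0,-0.01,-0.072,0.342,1],[-0.22,0,0,-0.01,-0.072,0.342,1],[-0.22,0,0,-0.01,-0.072,0.342,1],[-0.22,0,0,-0.01,-0.072,0.342,1],[-0.22,0,0,-0.01,-0.072,0.342,1],[-0.22,0,0,-0.01,-0.072,0.342,1],[-0.22,0,0,-0.01,-0.072,0.342,1],[-0.22,0,0,-0.01,-0.072,0.342,1],[-0.22,0,0,-0.01,-0.072,0.342,1],[-0.22,0,0,-0.01,-0.072,0.342,1]]]'
python3 - <<'E'
from h import *
np.set_printoptions(precision=4,suppress=True)
im,d=manip.camera("top"); cv2.imwrite("pics/knob1.png",cv2.resize(im[225:295,420:510,::-1],(540,420),interpolation=cv2.INTER_CUBIC))
m=np.zeros(d.shape,bool);m[225:295,420:510]=1
P=cloud("top",d,m);q=P[(P[:,2]>.070)&(P[:,2]<.1)];print("bar",len(q),cv2.minAreaRect(q[:,:2].astype(np.float32)*1000))
print(delta((.545,-.010,.18),down(90)))
E
```

```text
time: 9.3
position: [0.5415, -0.01, 0.2834]
tool_rot: [105.6, 89.9, -164.5]
contact_force: [0.2, -0.7, -0.6]
finger_gap: 0.997
bar 107 ((399.7391662597656, -326.72283935546875), (14.312026977539062, 42.02505874633789), 77.4818344116211)
[-0.0032 -0.0008 -0.0019  0.1037 -0.0036  0.0005]
```

View pics/knob1.png

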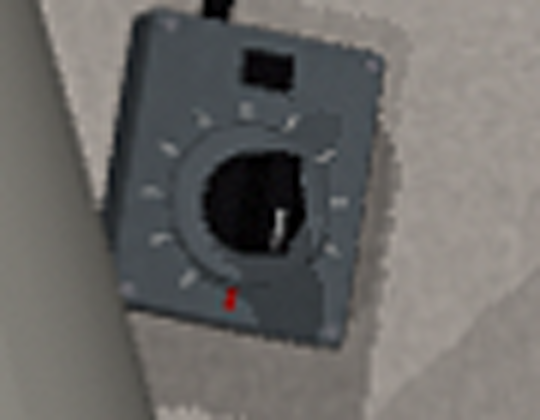

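The pointer at (280,225) now points at the red tick. The bar axis is 167.5° against 167.5° for the box, so the knob is off. I go down over the beaker.

```bash
python3 -m creep '[[[0,0,0,0.04,-0.0035,0,1],[0,0,0,0.08,-0.0035,0,1],[0,0,0,0.104,-0.0035,0,1],[0,0,0,0.104,-0.0035,0,1],[0,0,0,0.104,-0.0035,0,1]]]'
python3 - <<'E'
from h import *
np.set_printoptions(precision=4,suppress=True)
im,d=manip.camera("scene"); cv2.imwrite("pics/scene2.png",cv2.resize(im[100:240,220:400,::-1],(720,560)))
print(delta((.545,-.010,.116),down(90)))
E
```

```text
time: 9.85
position: [0.5458, -0.0099, 0.1809]
tool_rot: [115.3, 90.0, -154.8]
contact_force: [-0.1, 0.6, 0.5]
finger_gap: 1.001
[-0.0024 -0.0002  0.0017  0.0659  0.0019 -0.0004]
```

View pics/scene2.png

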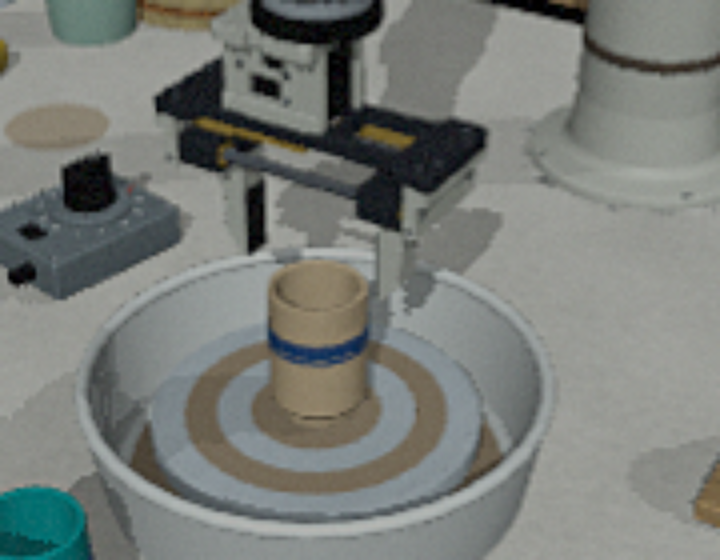

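The beaker at (320,340) stands between the fingers, at (250,215) and (390,270), which are still above its rim. I descend.

```bash
python3 -m creep '[[[0,0,0,0.015,0.001,0,1],[0,0,0,0.03,0.001,0,1],[0,0,0,0.045,0.001,0,1],[0,0,0,0.06,0.001,0,1],[0,0,0,0.066,0.001,0,1],[0,0,0,0.066,0.001,0,1],[0,0,0,0.066,0.001,0,1]]]'; python3 -m creep '[[[0,0,0,0,0,0,0.6],[0,0,0,0,0,0,0.6],[0,0,0,0,0,0,0.6],[0,0,0,0,0,0,0.6],[0,0,0,0,0,0,0.6],[0,0,0,0,0,0,0.6],[0,0,0,0,0,0,0.6],[0,0,0,0,0,0,0.6]]]' 25
```

```text
time: 10.6
position: [0.546, -0.0087, 0.1159]
tool_rot: [-91.9, 89.9, -2.0]
contact_force: [0.6, -0.7, -0.1]
finger_gap: 1.002
time: 11.4
position: [0.5454, -0.0095, 0.115]
tool_rot: [-142.0, 89.9, -52.1]
contact_force: [-1.0, -5.1, 5.3]
finger_gap: 0.706
```

```bash
python3 -m creep '[[[0,0,0,-0.02,0,0,0.6],[0,0,0,-0.05,0,0,0.6],[0,0,0,-0.08,0,0,0.6],[0,0,0,-0.12,0,0,0.6],[0,0,0,-0.16,0,0,0.6],[0,0,0,-0.2,0,0,0.6],[0,0,0,-0.22,0,0,0.6],[0,0,0,-0.22,0,0,0.6],[0,0,0,-0.22,0,0,0.6],[0,0,0,-0.22,0,0,0.6]]]' 25
cat >> h.py <<'E'
L=np.array([.6904,-.3061,.125]); e,y=np.radians(50),np.radians(1)
N=np.array([-np.cos(e)*np.cos(y),-np.cos(e)*np.sin(y),np.sin(e)])
def target(off,d=.15,back=0):
    "TCP pose; off = distance foot to TCP along axis"
    x=-N; z=np.cross([0,0,1.],N); z/=np.linalg.norm(z)
    R=Ro.from_matrix(np.c_[x,np.cross(z,x),z])
    return L+N*(d+off+back),R
E
python3 - <<'E'
from h import *
np.set_printoptions(precision=4,suppress=True)
p,R=target(.066); print(p,R.as_matrix()); z=tool()[1].as_matrix()[:,2];print(z)
if z@R.as_matrix()[:,2]<0: R=R*Ro.from_rotvec([np.pi,0,0])
print(delta(p,R)); print("back",delta(*[target(.066,back=.12)[0],R]))
im,d=manip.camera("scene");cv2.imwrite("pics/scene3.png",im[:,:,::-1])
print([(r["centre"],r["confidence"]) for r in manip.place_of("scene","beaker_foot")],proj("scene",tool()[0]-[0,0,.066]))
E
```

```text
time: 12.4
position: [0.5436, -0.0083, 0.332]
tool_rot: [84.9, 89.7, 174.9]
contact_force: [0.2, -0.4, -3.3]
finger_gap: 0.702
[ 0.5516 -0.3085  0.2905] [[ 0.6427  0.7659  0.0175]
 [ 0.0112  0.0134 -0.9998]
 [-0.766   0.6428  0.    ]]
[0.0003 1.     0.0004]
[-0.0172 -0.0058 -0.7027  0.0413 -0.0083 -0.3002]
back [-0.0172 -0.0058 -0.7027 -0.0502  0.0692 -0.3016]
[([230.1, 258.5], 0.76), ([300.1, 126.1], 0.56)] [[300.4726 127.9805]]
```

The beaker is held and weighs on the wrist (-3.3 N), with the foot where expected. I move to a stand-off point on the line of sight, tilting gradually.

```bash
python3 -m creep '[[[0,0,-0.08,-0.01,0.01,-0.03,0.6],[0,0,-0.16,-0.02,0.02,-0.06,0.6],[0,0,-0.24,-0.03,0.03,-0.1,0.6],[0,0,-0.32,-0.04,0.04,-0.14,0.6],[-0.01,0,-0.4,-0.05,0.05,-0.18,0.6],[-0.01,0,-0.48,-0.05,0.06,-0.22,0.6],[-0.017,-0.006,-0.56,-0.05,0.07,-0.25,0.6],[-0.017,-0.006,-0.64,-0.05,0.07,-0.28,0.6],[-0.017,-0.006,-0.7,-0.05,0.07,-0.3,0.6],[-0.017,-0.006,-0.7,-0.05,0.07,-0.3,0.6]]]'; python3 -m creep '[[[0,0,0,0,0,0,0.6],[0,0,0,0,0,0,0.6],[0,0,0,0,0,0,0.6],[0,0,0,0,0,0,0.6]]]'
python3 - <<'E'
from h import *
np.set_printoptions(precision=4,suppress=True)
p,R=target(.066);R=R*Ro.from_rotvec([np.pi,0,0]);print(delta(p,R),manip.state()["joint_pos"])
E
```

```text
time: 13.5
position: [0.4714, -0.2886, 0.4015]
tool_rot: [-92.8, 52.7, -1.6]
contact_force: [0.4, -1.0, -1.5]
finger_gap: 0.705
time: 13.9
position: [0.4731, -0.2863, 0.4024]
tool_rot: [-93.0, 52.8, -1.5]
contact_force: [-0.3, -0.1, -2.3]
finger_gap: 0.709
[ 0.0181 -0.0255 -0.0489  0.137   0.0058 -0.0199] [ -1.4449  -9.621   39.6532 118.6263 -24.451   41.0297 145.5753]
```

Joint 7 is near its limit. The beaker is symmetric about its axis, so I can roll about tool x to free it.

```bash
python3 -m creep '[[[0.1,0,0,0.02,0,0,0.6],[0.2,0,0,0.02,0,0,0.6],[0.3,0,0,0.02,0,0,0.6],[0.3,0,0,0.02,0,0,0.6],[0.3,0,0,0.02,0,0,0.6]]]'
python3 - <<'E'
from h import *
np.set_printoptions(precision=4,suppress=True)
p,R=target(.066);R=R*Ro.from_rotvec([np.pi+.3,0,0]);print(delta(p,R),manip.state()["joint_pos"])
E
```

```text
time: 14.4
position: [0.4848, -0.2878, 0.3868]
tool_rot: [-75.9, 52.7, -1.6]
contact_force: [-0.3, 0.3, -3.1]
finger_gap: 0.704
[ 0.0191 -0.0396 -0.038   0.1174  0.     -0.0195] [ -0.4711  -6.8767  39.2655 119.0565 -28.5941  39.3718 132.0935]
```

```bash
python3 -m creep '[[[0.1,-0.01,-0.01,0.02,0,-0.01,0.6],[0.15,-0.02,-0.02,0.04,0,-0.02,0.6],[0.15,-0.04,-0.04,0.06,0,-0.02,0.6],[0.15,-0.04,-0.04,0.08,0,-0.02,0.6],[0.15,-0.04,-0.04,0.1,0,-0.02,0.6],[0.15,-0.04,-0.04,0.1,0,-0.02,0.6],[0.15,-0.04,-0.04,0.1,0,-0.02,0.6]]]'
python3 - <<'E'
from h import *
np.set_printoptions(precision=4,suppress=True)
p,R0=target(.066)
for r in (.45,):
  R=R0*Ro.from_rotvec([np.pi+r,0,0]);print(delta(p,R),manip.state()["joint_pos"])
E
```

```text
time: 15.1
position: [0.5404, -0.3078, 0.3045]
tool_rot: [-65.6, 49.9, 0.8]
contact_force: [-0.2, -0.2, -3.8]
finger_gap: 0.701
[ 0.0208 -0.0018  0.0024  0.018   0.0001 -0.001 ] [ 42.3165   7.8053  -1.7563 118.8869 -52.3114  32.2386 147.265 ]
```

```bash
python3 -m creep '[[[0.06,0,0,0,0,0,0.6],[0.12,0,0,0,0,0,0.6],[0.18,0,0,0.005,0,0,0.6],[0.24,0,0,0.01,0,0,0.6],[0.3,0,0,0.014,0,0,0.6],[0.3,0,0,0.018,0,-0.001,0.6],[0.3,0,0,0.018,0,-0.001,0.6],[0.3,0,0,0.018,0,-0.001,0.6],[0.3,0,0,0.018,0,-0.001,0.6],[0.3,0,0,0.018,0,-0.001,0.6]]]'
python3 - <<'E'
from h import *
np.set_printoptions(precision=4,suppress=True)
p,R0=target(.066)
R=R0*Ro.from_rotvec([np.pi+.75,0,0]);s=manip.state();print(delta(p,R),s["joint_pos"],s["qd"])
for c in("scene","top"):
    im,d=manip.camera(c);np.savez(c+"4.npz",im=im,d=d)
    sl=(slice(60,260),slice(90,370)) if c=="scene" else (slice(80,280),slice(340,620))
    cv2.imwrite(f"pics/{c}4.png",cv2.resize(im[sl][:,:,::-1],(784,560)))
    for n in("beaker_foot","beaker_mid","camera"):print(c,n,[(np.round(r["centre"],1),round(r["confidence"],2)) for r in manip.place_of(c,n)])
    print("exp foot,mid,lens",proj(c,np.array([tool()[0]-N*.066,tool()[0]-N*.018,L])))
E
```

```text
time: 16.1
position: [0.5511, -0.3091, 0.2915]
tool_rot: [-48.4, 49.9, 0.7]
contact_force: [0.3, 0.2, -2.0]
finger_gap: 0.701
[ 0.0192 -0.0016  0.004   0.0011  0.0006  0.0002] [ 40.2917   9.6569  -0.4242 118.6686 -54.6079  30.8205 132.0107] [-0.0921 -0.0834  0.149  -0.0235 -0.0631  0.089  -0.1859]
scene beaker_foot [(array([192.9, 116.4]), 0.65), (array([230.7, 257.5]), 0.62)]
scene beaker_mid [(array([228.7, 246.9]), 0.96), (array([199.9,  98.9]), 0.71)]
scene camera [(array([174.5, 171.8]), 0.91)]
exp foot,mid,lens [[193.8604 116.8807]
 [199.9921  99.6514]
 [174.9823 171.3413]]
top beaker_foot [(array([351.2, 128.5]), 0.95), (array([476.1, 170.1]), 0.71)]
top beaker_mid [(array([349.8, 117.5]), 0.64), (array([490.3, 175.3]), 0.54), (array([166.4, 267.8]), 0.18)]
top camera [(array([455.1, 140.4]), 0.58)]
exp foot,mid,lens [[478.6514 167.0743]
 [486.8371 177.5128]
 [456.7857 139.6102]]
```

View pics/scene4.png

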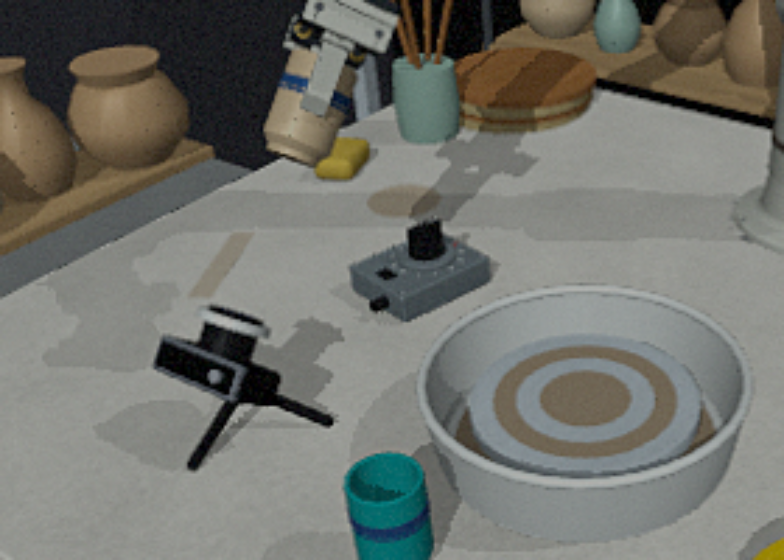

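View pics/top4.png

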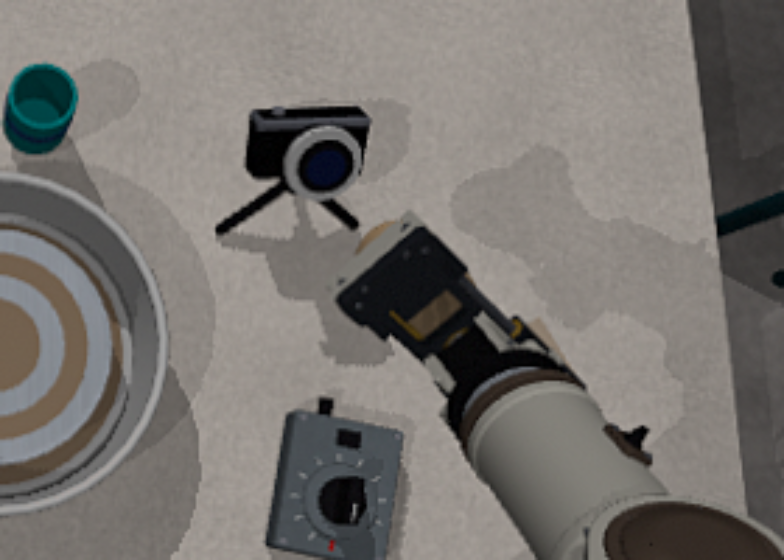

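Scene crop: the beaker is held leaning at (310,110), its foot towards the camera lens at (235,320). The knob bar still points at its tick, and the turquoise beaker hasn't moved. Top crop: the camera has not moved and the beaker foot shows just past the gripper at (375,240). Detections match the expected foot, mid and lens pixels within about 4 px, so I hand in.

```bash
python3 -c "
from plant import manip
print(manip.sign_off())"
```

```text
the job is handed in; nothing more can be done
None
```

I turned the knob to its off stop, then lifted the beaker and held it up with its foot facing the inspection camera. I handed the job in at about 16 s; no verdict was reported.

- **Knob:** the wrist torque rose to 0.36 N m at the stop. The top depth image then put the bar axis at 167.5°, the same as the box axis, with the pointer at the red tick. It was still at the tick in the last picture.
- **Beaker:** the measured tool pose is within about 1 mm and 0.3° of the pose computed to put the foot 150 mm in front of the lens on its line of sight. The gripper opening was 0.70 (about 65 mm), with joint speeds below 0.2°/s.
- **Cameras:** in the scene view, the detected foot, mid and lens agree with the expected points within about 1 px. In the top view the gripper mostly hides the beaker; its foot and mid were off by about 4 px, and I put more trust in the scene view.
- **Surroundings:** the inspection camera is where it was, within detector noise. I did not re-measure the basin, bottle and jar. The arm passed well above the bottle and jar, never came near the basin, and felt no contact on the way.
- **Joint limit:** joint 7 came close to its range limit (147.27° of 147.41°) during the approach. I rolled the gripper about the beaker's axis, and it finished at 132°.

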